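# Log and hold a forceps spring test

## Robot

A 6-joint arm with a two-finger parallel gripper is mounted at the origin on the work surface. World frame = base frame: x ahead of the robot, y to its left, z up, the work surface at z = 0. Lengths are in m, angles in degrees, forces in N, time in s.
With the tool pointing down it reaches from about 0.375 to 0.9 m from the base axis. Payload 3.1 kg.
Tool frame: the origin (TCP) lies at the very end of the fingers, on their centre line; the grasp point (between the pads) lies 19 mm behind it; z points along the fingers, y is the line along which they close (so a half turn about z gives the same grasp; the last joint's range is limited). The gripper opens to 87 mm and grips with 3 to 60 N. Pads are 19 mm wide; open, the fingers measure 117 mm over their backs; the gripper's body (75 mm by 190 mm) begins 51 mm behind the grasp point.
Start: joints at [62.882, 30.224, 82.088, -0, 67.689, -10.227], TCP at [0.182, 0.598, 0.223] pointing down, gripper open.
Joint ranges: [-176.69, 176.69], [-43.24, 126.21], [12.49, 139.97], [-82, 262], [0, 151.66], [-163.58, 163.58]. Speed limits (degrees/s): [159.86, 159.86, 180, 180, 180, 180].

## Interface

Orientations are given as a 3x3 rotation matrix whose columns are the frame's x, y, z axes.
In Python, from rig import * gives the robot as it stands.
- The arm moves only by the tool jog_arm, never from a script. Its arguments are lists of equal length, an entry for each row: "delta_pos": the shift along the world's x, y, z in cm, a list of three; "turn": the turn about the world's z in degrees; "grip": the closure, from 0 (fully open) to 1 (shut). In form: {"delta_pos": [[x, y, z], ...], "turn": [turn, ...], "grip": [grip, ...]}. A call has 1 to 12 rows; each row is the pose to reach, as a shift and turn from the pose commanded when the call began; what a row does not reach only later rows make up. A row lasts 1/8 s, in which the tool goes at most 62.5 mm and 10.7 degrees, less where a joint would pass 70% of its speed; a pose out of reach is approached as far as the arm can. A call with a gripper value outside its range is refused whole. The fingers move at their own pace and stop on an object; the grip force is fixed at half the most. Time passes only in rows, so rows that repeat a pose let the fingers close. It gives the time, the measured TCP pose, the force, the opening and the grip force at its end, in the units of the state.
- read_state(): the state, without advancing time (a new reading comes with each control period).
- capture(name): name is "scene" or "top" or "wrist"; returns a dict with "color" (400x640x3 uint8, blue, green, red), "fovy" (degrees; the focal length in pixels is half the picture's height over the tangent of half this angle, whatever the lens; pixels are square), "cx", "cy" (the principal point, pixels), "camera_from_world" (4x4, takes a point from world to camera coordinates). Camera axes: x right, y up, looking along -z (the intrinsics and any distortion apply to the point x, -y, -z); pixel columns grow to the right and rows downward; lengths in m; the calibration is good to about 2 mm. A picture is of the moment at which its call begins. There is no depth.
- hand_in(): hands the job in; it is judged then, once.
The state is a dict: "time_s": time; "joint_positions": joint angles; "qvel": joint speeds; "tau": joint torques, N m; "position": TCP position; "tcp_rot": TCP orientation; "force": force on the tool from outside, world axes, zero at the start; "moment": the same for the moment, N m; "opening": opening from 0.0 (shut) to 1.0 (fully open); "grasp_force": force on a finger pad.
Only numpy, scipy, OpenCV 4.12 (cv2) and the standard library are available. Lean on these libraries where they do the work, as an engineer would, in place of code of your own. Each camera call takes 0.05 s, during which the arm holds its last target. There are 200 camera calls.

## Task

Log a spring test on the tally counter: swing its advance lever all the way to its stop, then let it spring fully back. Then squeeze the clamped forceps with both arms pressed in until its tips stand as far apart, centre to centre, as the two ribs of the gauge tile lying under them, and finish while still holding that gap steady. Leave the wash bottle, beaker and jar standing where they are.

Things in the scene. Friction and masses are not known exactly. Their poses are not given: they have to be found in the camera images.
- stand: fixed test stand: grey T-shaped base 12 mm thick, a clamp block (86 mm high) holding the bow of large steel forceps, and an aluminium bar (top 40 mm high) carrying three gauge tiles. Origin on the bench under the forceps' thumb pads; x runs along the level forceps, from the bow (130 mm behind the origin) to the tips (110 mm ahead), y to the left, z up
- limb_left (a joint): left forceps arm (14 mm high, 4 mm thick), rad: 0 when free, grows as it is squeezed inwards, about 0.034, 0.051 and 0.068 on each arm at the 30, 22 and 14 mm gaps. It turns level on its own sprung pivot (stand x -130 mm, y +4 mm) and opens when let go; push at the thumb pad about 2.5 N at rest, 8 N at the 14 mm gap
- limb_right (a joint): right forceps arm, the mirror image (pivot at stand y -4 mm), rad: 0 when free, grows as it is squeezed inwards
- grip_centre (a point): midway between the two thumb pads, 70 mm above the bench. The pads are upright round steel bosses 10 mm in diameter, 18 mm high, one on each arm's outside, 130 mm from the pivots; outside to outside along the stand's y about 43 mm when free, 25 to 34 mm when squeezed to the tiles' gaps. A change of that width changes the tip gap by 240/130 as much
- tip_left (a point): centre of the left (+y of the stand) forceps tip (tip 5 mm wide, 9 mm high), 70 mm above the bench and 17 mm above the rib tops, 240 mm from its arm's pivot; the two tips are 46 mm apart when the forceps are free
- tip_right (a point): centre of the right (-y of the stand) forceps tip (tip 5 mm wide, 9 mm high), 70 mm above the bench and 17 mm above the rib tops, 240 mm from its arm's pivot; the two tips are 46 mm apart when the forceps are free
- stand_seat (a point): point midway between the free forceps tips in plan, on the top face of the tile that lies under them (50 mm above the bench)
- tile_narrow: white ceramic gauge tile, 56 x 66 x 10 mm, fixed, with two straight dark steel ribs on top (3 mm wide, 3 mm high, running along its x) whose centrelines are 14 mm apart, 7 mm either side of its middle. Origin: centre of its underside, axes parallel to the stand's. Three tiles sit in a row, 85 mm apart, in any order; the middle one lies under the forceps tips
- tile_medium: white ceramic gauge tile, 56 x 66 x 10 mm, fixed, with two straight dark steel ribs on top (3 mm wide, 3 mm high, running along its x) whose centrelines are 22 mm apart, 11 mm either side of its middle. Origin: centre of its underside, axes parallel to the stand's. Three tiles sit in a row, 85 mm apart, in any order; the middle one lies under the forceps tips
- tile_wide: white ceramic gauge tile, 56 x 66 x 10 mm, fixed, with two straight dark steel ribs on top (3 mm wide, 3 mm high, running along its x) whose centrelines are 30 mm apart, 15 mm either side of its middle. Origin: centre of its underside, axes parallel to the stand's. Three tiles sit in a row, 85 mm apart, in any order; the middle one lies under the forceps tips
- counter: fixed bench tally counter: aluminium housing 85 x 70 mm, top 46 mm high, on a dark foot plate, with a black window on the side that faces -x of its frame. Origin on the bench straight below the lever's pivot
- counter_pivot (a point): the lever's upright pivot axis, 50 mm above the bench
- lever_pin (a point): centre of the graspable part of the lever's pin: an upright black round pin 10 mm in diameter that rises from the lever (lever's top 55 mm above the bench) to 99 mm; the point is 82 mm above the bench, 70 mm from the pivot axis
- advance (a joint): the steel lever on top of the counter, rad: 0 at rest, 0.8 at its stop. It turns level, anticlockwise seen from above, about the pivot; at rest the pin lies 0.4 rad to the +y side of the counter's -x direction, at the stop 0.4 rad to the -y side. A spring returns it when let go (3 N at the pin at rest, 6 N at the stop)
- wash_bottle: loose white wash bottle, 70 mm in diameter, 168 mm to the top of its red cap, thin bent spout to 221 mm; origin under its centre. Bystander
- beaker: loose glass beaker, 70 mm in diameter, 90 mm high; origin under its centre. Bystander
- jar: loose amber jar, 56 mm in diameter, 75 mm high; origin under its centre. Bystander
Things that resemble listed ones, but are neither listed nor needed, are in the scene too. Leave any orange look-alike of the counter alone.

How it is judged (in metres and radians):
On the way, in this order (a step that is already met when the one before it is completed fails the run):
1. the counter's lever is swung to its stop (value of joint advance above 0.74 rad), for 0.1 s.
2. the lever is let go and has sprung back (value of joint advance below 0.08 rad and contact force between the fingers and counter below 0.1 N), for 0.2 s.
At the end, for the whole second after the job is handed in: The forceps are held squeezed by the fingers, both arms pressed in (each above 0.008 rad), with the distance between the two tip centres within 2.5 mm of the rib spacing of the tile under them, throughout the last second, and the counter's lever is back at rest (below 0.08 rad) (((horizontal distance between tile_narrow and stand_seat below 0.02 m and distance between tip_left and tip_right between 0.0115 and 0.0165 m) or (horizontal distance between tile_medium and stand_seat below 0.02 m and distance between tip_left and tip_right between 0.0195 and 0.0245 m) or (horizontal distance between tile_wide and stand_seat below 0.02 m and distance between tip_left and tip_right between 0.0275 and 0.0325 m)) and contact force between the fingers and stand above 1 N and value of joint each of limb_left, limb_right above 0.008 rad and linear speed of each of wash_bottle, beaker, jar below 0.02 m/s and value of joint advance below 0.08 rad); the arm keeps its last pose, push and grip.
It fails at once if the wash bottle is moved more than 30 mm or tipped (distance of wash_bottle from where it was at the start of the episode above 0.03 m or angle between wash_bottle's own z axis and vertical above 0.35 rad).
It fails at once if the beaker is moved more than 30 mm or tipped (distance of beaker from where it was at the start of the episode above 0.03 m or angle between beaker's own z axis and vertical above 0.35 rad).
It fails at once if the jar is moved more than 30 mm or tipped (distance of jar from where it was at the start of the episode above 0.03 m or angle between jar's own z axis and vertical above 0.35 rad).
It also fails if it takes over 50 s, if anything falls off the work surface, if the arm or the gripper's body presses on something with over 40 N, if the wrist force passes 120 N, or if a joint passes its speed limit or range.

## Working session

There is one attempt and no reset: what is moved stays moved. The work goes in short steps, Python scripts to look and compute and a tool call to move; the robot and the scene stay as the last step left them, time stands still between calls to the robot, and variables do not carry over. Pictures are saved under pics/ and viewed, at most 10 in all, crops included, and the job is handed in when it is done.

Besides the shell and the picture viewer there is one more tool, called after ">>>" as name([rows], argument=value, ...), one row to a line, values as JSON. jog_arm: Moves the arm, as the interface text tells. Its arguments: {"type":"object","properties":{"delta_pos":{"type":"array"},"turn":{"type":"array"},"grip":{"type":"array"}},"required":["delta_pos","turn","grip"]}

```bash
mkdir -p pics && ls && cat > h.py <<'E'
from rig import *
import numpy as np, cv2
def snap(n,f):
    c=capture(n); cv2.imwrite(f,c["color"]); np.save(f+'.npy',{k:v for k,v in c.items()},allow_pickle=True); return c
def load(f): return np.load(f+'.npy',allow_pickle=True).item()
def foc(c): return 200/np.tan(np.radians(c["fovy"])/2)
def toworld(c,u,v,z):
    f=foc(c); T=np.linalg.inv(np.array(c["camera_from_world"]))
    d=T[:3,:3]@np.array([(u-c["cx"])/f,-(v-c["cy"])/f,-1]); o=T[:3,3]
    return o+d*(z-o[2])/d[2]
def topix(c,p):
    q=np.array(c["camera_from_world"])@np.append(p,1); f=foc(c)
    return c["cx"]+f*q[0]/-q[2], c["cy"]-f*q[1]/-q[2]
E
python3 - <<'E'
from h import *
for n in("top","scene"):
    c=snap(n,f"pics/{n}0.png"); print({k:v for k,v in c.items() if k!="color"})
s=read_state(); print(s)
E
```

```text
pics
{'fovy': 46.20318754403509, 'cx': 321.6645269293319, 'cy': 190.57600220164431, 'camera_from_world': array([[-0.01270524, -0.99976151,  0.01776242,  0.00336967],
       [ 0.98937977, -0.00999697,  0.14500945, -0.57466021],
       [-0.14479729,  0.01941615,  0.98927082, -1.29495085],
       [ 0.        ,  0.        ,  0.        ,  1.        ]])}
{'fovy': 49.59809518011662, 'cx': 318.1036136067888, 'cy': 203.56792080204133, 'camera_from_world': array([[ 0.21162353,  0.97718942, -0.01778534, -0.12539878],
       [-0.77079447,  0.17805908,  0.61169506,  0.38387888],
       [ 0.60090878, -0.11574022,  0.7908937 , -1.82619265],
       [ 0.        ,  0.        ,  0.        ,  1.        ]])}
{'time_s': 0.1, 'joint_positions': array([ 6.28819350e+01,  3.02740927e+01,  8.21493741e+01, -8.34713367e-04,
        6.76875044e+01, -1.02270458e+01]), 'qvel': array([ 0.00087303, -0.11750006, -0.12640516,  0.01581065,  0.09827709,
       -0.02354217]), 'tau': array([-5.53393438e-04, -4.40991282e+01, -1.77150893e+01,  6.34774799e-02,
        5.34393790e-02, -4.47542573e-05]), 'position': array([0.18126577, 0.59745432, 0.22166278]), 'tcp_rot': array([[-9.56860605e-01,  2.90546079e-01, -8.70851807e-04],
       [ 2.90547196e-01,  9.56859098e-01, -1.73003904e-03],
       [ 3.30626415e-04, -1.90842975e-03, -9.99998124e-01]]), 'force': array([-0.41590065, -0.09248721,  0.41708304]), 'moment': array([-0.01903733, -0.01377022,  0.02674917]), 'grasp_force': 0.0, 'opening': 1.0021063710410179}
```

View pics/top0.png

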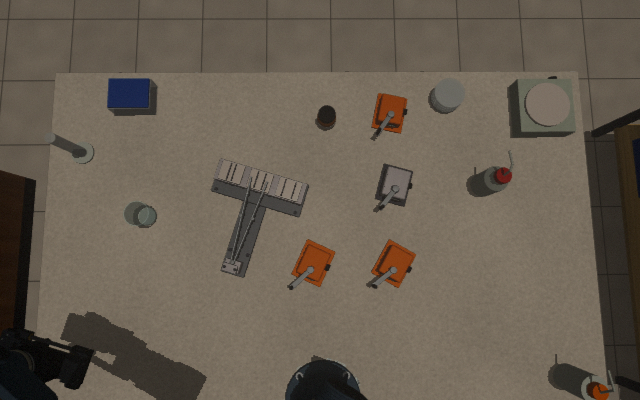

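View pics/scene0.png

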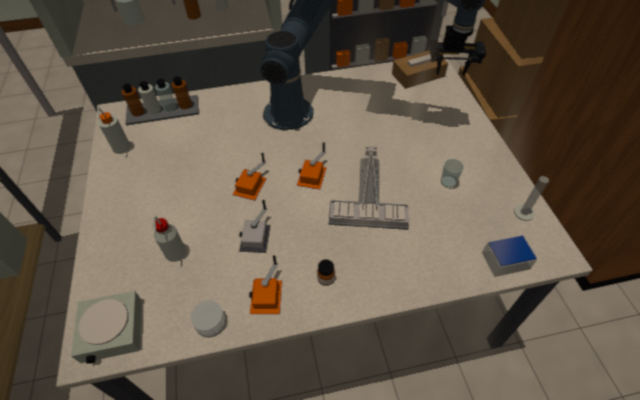

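The top picture shows the stand with the forceps (bow about (232,268), tips about (258,185), tiles at (232,172), (260,181) and (290,189)). The grey counter is at (395,187) and its lever tip about (378,210). The other counters are orange look-alikes. I'll enlarge both.

```bash
python3 - <<'E'
from h import *
c=load("pics/top0.png")["color"]
a=cv2.resize(c[150:285,200:315],None,fx=4.4,fy=4.4,interpolation=cv2.INTER_CUBIC)
b=cv2.resize(c[155:220,365:420],None,fx=5,fy=5,interpolation=cv2.INTER_CUBIC)
o=np.zeros((600,800,3),np.uint8); o[:a.shape[0],:a.shape[1]]=a[:600]; o[:b.shape[0],510:510+b.shape[1]]=b
cv2.imwrite("pics/crop1.png",o)
E
```

```text
(no output)
```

View pics/crop1.png

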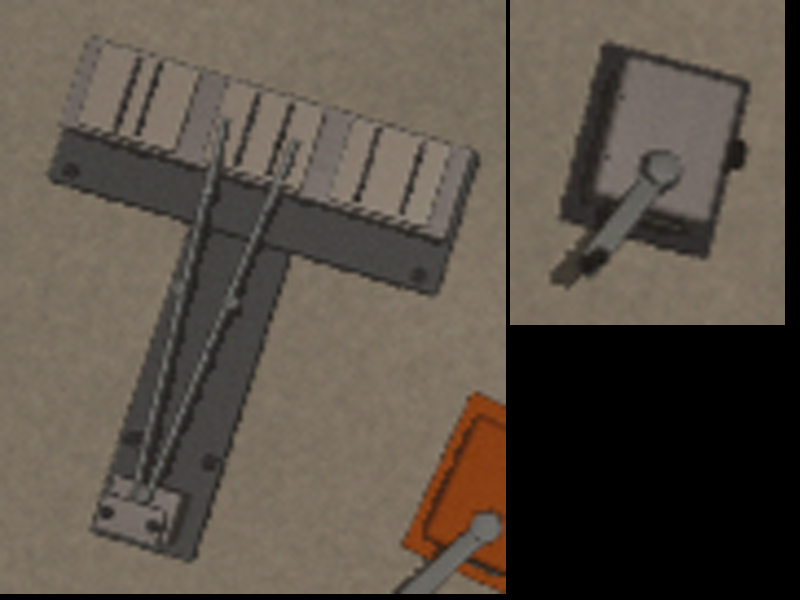

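```bash
python3 - <<'E'
from h import *
c=load("pics/top0.png")
A=lambda x,y:(200+x/4.4,150+y/4.4); B=lambda x,y:(365+(x-510)/5,155+y/5)
w=lambda p,z:toworld(c,*p,z)
tl=w(A(222,124),.07);tr=w(A(293,146),.07);pl=w(A(180,285),.079);pr=w(A(234,302),.079);bow=w(A(145,493),.077)
print("tips",tl,tr,np.linalg.norm(tl-tr)); print("pads",pl,pr,np.linalg.norm(pl-pr)); print("bow",bow)
for q in [((128,98),(148,104)),((247,130),(282,138)),((365,165),(415,180))]:
    a,b=[w(A(*x),.053) for x in q]; print("rib",a,b,np.linalg.norm(a-b))
m=(tl+tr)/2; d=m-bow; print("len",np.linalg.norm(d),"yaw",np.degrees(np.arctan2(d[1],d[0])))
b1=w(A(95,38),.04); b2=w(A(478,152),.04); print("bar",b1,b2,np.linalg.norm(b1-b2), np.degrees(np.arctan2(*(b1-b2)[1::-1]))-90)
pv=w(B(660,168),.058); pin=w(B(593,262),.07); pt=w(B(565,275),.099)
print("pivot",pv,"pin",pin,pt,np.linalg.norm((pin-pv)[:2]),np.linalg.norm((pt-pv)[:2]))
print([np.degrees(np.arctan2(*(q-pv)[1::-1])) for q in(pin,pt)])
for n,x in dict(a=(608,82),b=(745,80),).items(): print(n,w(B(*x),.046))
e1=w(B(625,52),.046);e2=w(B(748,82),.046); e3=w(B(708,222),.046); print("housing",np.linalg.norm(e1-e2),np.linalg.norm(e2-e3),np.degrees(np.arctan2(*(e2-e3)[1::-1])))
for n,p in dict(jar=(326,118),bottle=(492,180),beaker=(147,216),or1=(316,262),or2=(392,265)).items(): print(n,w(p,.04))
E
```

```text
tips [0.60754632 0.19588355 0.07      ] [0.59295267 0.15083181 0.07      ] 0.047356459051661796
pads [0.5044138  0.21984132 0.079     ] [0.49342298 0.18618514 0.079     ] 0.0354053237299466
bow [0.37651078 0.24004242 0.077     ]
rib [0.62809109 0.25868734 0.053     ] [0.6240434  0.24579373 0.053     ] 0.01351402499336503
rib [0.60645046 0.18208437 0.053     ] [0.60101585 0.15959486 0.053     ] 0.023136830718968698
rib [0.58292021 0.10631395 0.053     ] [0.57286053 0.07427496 0.053     ] 0.03358115318582312
len 0.23356983721903166 yaw -16.596550746055943
bar [0.67057125 0.28312931 0.04      ] [0.59273525 0.03380732 0.04      ] 0.2611893889953736 -17.337877072141353
pivot [ 0.57584812 -0.21021967  0.058     ] pin [ 0.52155164 -0.16881177  0.07      ] [ 0.51146784 -0.14904456  0.099     ] 0.06828413084346033 0.08880998809196505
[np.float64(142.66991701444587), np.float64(136.46232470638583)]
a [ 0.62778089 -0.18423018  0.046     ]
b [ 0.62821007 -0.26310023  0.046     ]
housing 0.07251138332959027 0.08484063164860406 -17.948464974292566
jar [ 0.78912194 -0.01861854  0.04      ]
bottle [ 0.60079001 -0.49484454  0.04      ]
beaker [0.50759782 0.4892592  0.04      ]
or1 [0.37354372 0.01515468 0.04      ]
or2 [ 0.36252386 -0.19734773  0.04      ]
```

The middle tile is the medium one, measured at 23 mm, so the target gap is 22 mm. The tool yaw already matches both the stand (-17°) and the push direction. I'll move beside the lever pin with the fingers shut.

>>> jog_arm([
  [17,-36,0],
  [35,-72,0],
  [35,-72,0],
  [35,-72,0],
  [35,-72,0],
  [35,-72,0],
  [35,-72,0],
  [35,-72,0],
  [35,-72,0],
  [35,-72,0],
  [35,-72,0],
  [35,-72,0],
], turn=[0,0,0,0,0,0,0,0,0,0,0,0], grip=[1,1,1,1,1,1,1,1,1,1,1,1])

```text
time_s: 1.6
position: [0.5098, -0.0785, 0.2223]
tcp_rot: [[-0.957, 0.291, -0.0], [0.291, 0.957, 0.0], [0.0, 0.0, -1.0]]
force: [0.6, 0.4, 0.2]
opening: 0.001
grasp_force: 0.0
```

>>> jog_arm([
  [0,0,0],
  [0,0,0],
], turn=[0,0], grip=[1,1])

```text
time_s: 1.85
position: [0.5084, -0.0761, 0.2219]
tcp_rot: [[-0.957, 0.291, -0.002], [0.291, 0.957, 0.001], [0.003, 0.001, -1.0]]
force: [0.1, 1.1, 0.1]
opening: 0.006
grasp_force: 0.0
```

```bash
python3 - <<'E'
from h import *
c=snap("wrist","pics/w1.png"); print(read_state()["position"],c["fovy"],c["cx"],c["cy"])
for p in [(.5215,-.1685,.099),(.576,-.210,.055)]: print(topix(c,p))
E
```

```text
[ 0.50813042 -0.07541217  0.22200539] 63.38980716146749 321.1131472423788 200.33928055481007
(np.float64(231.85704998621304), np.float64(234.93123424193166))
(np.float64(225.3398055546224), np.float64(273.470768154103))
```

View pics/w1.png

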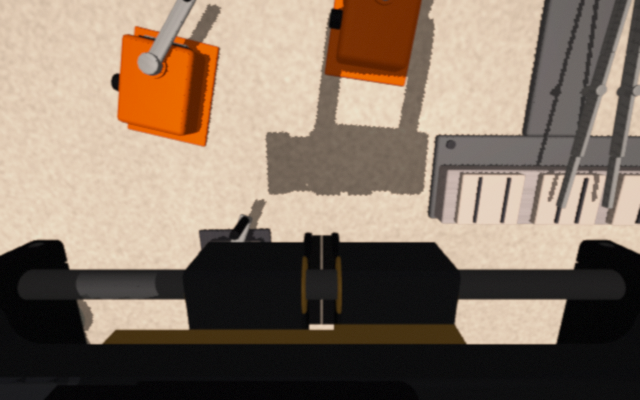

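The wrist picture shows the pin's black top at about (246,218), next to the grey housing. The fingers are shut.

```bash
python3 - <<'E'
from h import *
c=load("pics/w1.png"); print(toworld(c,246,218,.099), toworld(c,236,238,.06))
p=np.array([.508,-.0758,.222]); print(topix(c,p)); 
t=np.array([.292,.956,0]); print(topix(c,p+t*.015),topix(c,p-t*.015))
# known check: tips
print([topix(c,q) for q in [(.6075,.196,.07),(.593,.151,.07)]])
E
```

```text
[ 0.50955693 -0.14977995  0.099     ] [ 0.53768674 -0.18106398  0.06      ]
(np.float64(321.87957145126546), np.float64(250.7911921416281))
(np.float64(349.3279223978809), np.float64(250.80476522114833)) (np.float64(294.4290463398448), np.float64(250.77761798699356))
[(np.float64(607.1711107777625), np.float64(202.04857049196505)), (np.float64(560.5994398630748), np.float64(201.33539516420186))]
```

>>> jog_arm([
  [2.4,-4.7,-5],
  [2.4,-4.7,-10],
  [2.4,-4.7,-15],
  [2.4,-4.7,-15],
], turn=[0,0,0,0], grip=[1,1,1,1])

```text
time_s: 2.4
position: [0.5297, -0.1205, 0.0694]
tcp_rot: [[-0.957, 0.289, -0.01], [0.289, 0.957, 0.005], [0.011, 0.002, -1.0]]
force: [-0.7, 0.4, 0.5]
opening: 0.005
grasp_force: 0.0
```

```bash
python3 - <<'E'
from h import *
a=cv2.resize(load("pics/w1.png")["color"][190:250,190:280],None,fx=4.4,fy=4.4,interpolation=cv2.INTER_CUBIC)
c=snap("wrist","pics/w2.png")["color"]; t=snap("top","pics/t2.png")["color"]
b=cv2.resize(t[165:225,350:440],None,fx=4.4,fy=4.4,interpolation=cv2.INTER_CUBIC)
o=np.zeros((600,800,3),np.uint8); o[:264,:396]=a;o[:264,404:]=b; o[270:270+320,:512]=cv2.resize(c,(512,320))
cv2.imwrite("pics/crop2.png",o)
c=load("pics/w2.png")
for p in [(.5215,-.1685,.099),(.5215,-.1685,.055),(.5096,-.1498,.099)]: print(topix(c,p),topix(load("pics/w1.png"),p))
E
```

```text
(np.float64(217.24606387469953), np.float64(290.1830279767512)) (np.float64(231.85704998621304), np.float64(234.93123424193166))
(np.float64(240.0506364173758), np.float64(250.8969337128928)) (np.float64(242.6936770997437), np.float64(219.65045665912123))
(np.float64(246.27068561746526), np.float64(256.8700942782953)) (np.float64(245.9960604943252), np.float64(218.04789265901866))
```

View pics/crop2.png

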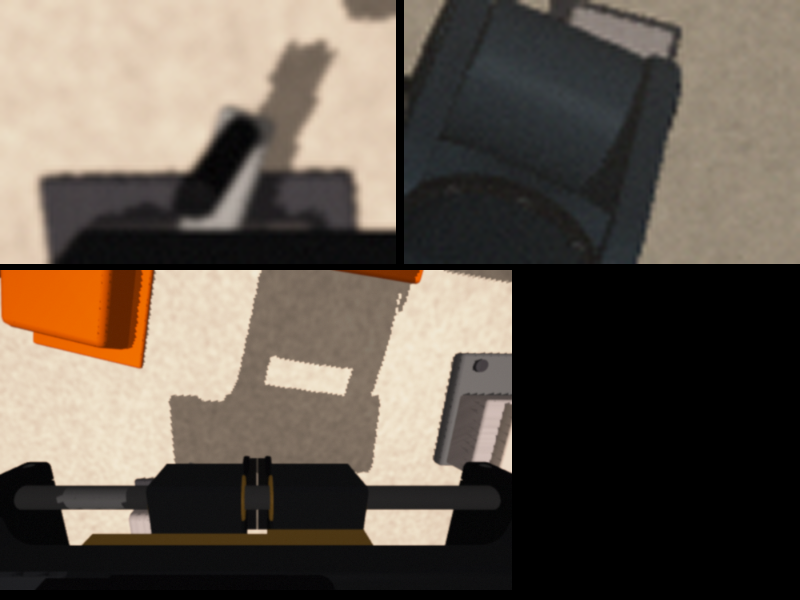

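The enlarged crop shows the pin's top at (233,234) in the wrist picture, against a predicted (232,235), so the pin estimate holds. I'll push.

>>> jog_arm([
  [-0.4,-1.5,0],
  [-0.8,-3,0],
  [-1.1,-4,0],
  [-1.3,-5,0],
  [-1.5,-5.8,0],
  [-1.7,-6.5,0],
  [-1.7,-6.5,0],
], turn=[0,0,0,0,0,0,0], grip=[1,1,1,1,1,1,1])

```text
time_s: 3.38
position: [0.5143, -0.1879, 0.073]
tcp_rot: [[-0.956, 0.293, -0.003], [0.293, 0.956, 0.003], [0.004, 0.002, -1.0]]
force: [-0.9, 5.1, 2.6]
opening: 0.008
grasp_force: 2.5
```

>>> jog_arm([
  [-0.1,-0.4,0],
  [-0.2,-0.8,0],
  [-0.3,-1.1,0],
  [-0.3,-1.1,0],
], turn=[0,0,0,0], grip=[1,1,1,1])

```text
time_s: 3.88
position: [0.5127, -0.199, 0.0731]
tcp_rot: [[-0.956, 0.293, -0.0], [0.293, 0.956, 0.002], [0.001, 0.002, -1.0]]
force: [0.7, 5.6, 1.3]
opening: 0.005
grasp_force: 2.8
```

>>> jog_arm([
  [-0.1,-0.3,0],
  [-0.1,-0.5,0],
  [-0.1,-0.5,0],
], turn=[0,0,0], grip=[1,1,1])

```text
time_s: 4.25
position: [0.5126, -0.204, 0.0731]
tcp_rot: [[-0.956, 0.293, 0.001], [0.293, 0.956, 0.002], [-0.001, 0.002, -1.0]]
force: [2.4, 5.8, -0.3]
opening: 0.005
grasp_force: 3.2
```

>>> jog_arm([
  [-0.1,-0.3,0],
  [-0.1,-0.5,0],
  [-0.1,-0.5,0],
], turn=[0,0,0], grip=[1,1,1])

```text
time_s: 4.62
position: [0.5123, -0.2062, 0.073]
tcp_rot: [[-0.956, 0.294, 0.003], [0.294, 0.956, 0.006], [-0.001, 0.007, -1.0]]
force: [7.5, 14.2, -0.8]
opening: 0.005
grasp_force: 7.6
```

The force jumped to 16 N where the geometry puts the stop. I'll hold briefly, then retreat along the path.

>>> jog_arm([
  [0,-0.1,0],
  [0,-0.1,0],
  [0.8,2.7,0],
  [1.6,5.4,0],
  [2.4,8.1,0],
  [2.7,9.5,0],
  [2.7,9.5,2],
  [2.7,9.5,6],
], turn=[0,0,0,0,0,0,0,0], grip=[1,1,1,1,0.6,0.4,0,0])

```text
time_s: 5.62
position: [0.5373, -0.1149, 0.1321]
tcp_rot: [[-0.957, 0.291, -0.003], [0.291, 0.957, 0.001], [0.003, -0.0, -1.0]]
force: [0.6, 0.2, -0.6]
opening: 0.374
grasp_force: 0.0
```

```bash
python3 - <<'E'
from h import *
c=snap("scene","pics/s3.png")["color"]; w=snap("wrist","pics/w3.png")["color"]
o=np.zeros((600,800,3),np.uint8)
o[:240,:400]=cv2.resize(load("pics/scene0.png")["color"][195:255,220:320],None,fx=4,fy=4)
o[:240,400:]=cv2.resize(c[195:255,220:320],None,fx=4,fy=4)
o[240:560,:512]=cv2.resize(w,(512,320)); cv2.imwrite("pics/crop3.png",o); print(read_state()["position"])
E
```

```text
[ 0.54130244 -0.11669987  0.13656253]
```

View pics/crop3.png

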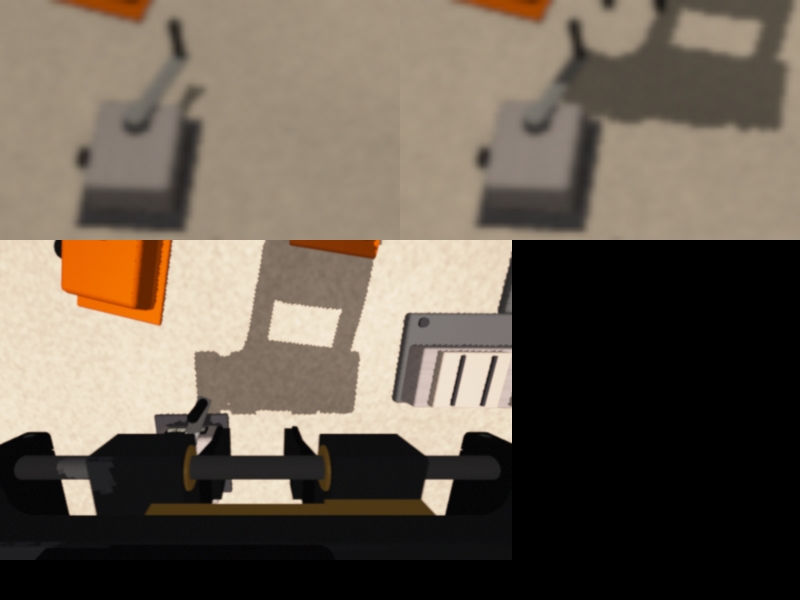

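The lever is back at rest, looking the same in the before and after scene crops. Next I go over the forceps' thumb pads with the gripper open.

>>> jog_arm([
  [-0.8,6,1],
  [-1.6,12,1],
  [-2.4,18,1],
  [-3.2,24,1],
  [-4,30,1],
  [-4,31.9,1],
  [-4,31.9,1],
  [-4,31.9,1],
], turn=[0,0,0,0,0,0,0,0], grip=[0,0,0,0,0,0,0,0])

```text
time_s: 6.72
position: [0.4988, 0.2028, 0.1423]
tcp_rot: [[-0.956, 0.292, -0.0], [0.292, 0.956, -0.001], [0.0, -0.001, -1.0]]
force: [-0.4, 0.4, 0.2]
opening: 1.0
grasp_force: 0.0
```

```bash
python3 - <<'E'
from h import *
c=snap("wrist","pics/w4.png"); s=read_state(); print(s["position"],s["opening"])
for p in [(.5044,.2198,.079),(.4934,.1862,.079),(.6075,.196,.07),(.593,.151,.07)]: print(topix(c,p))
o=cv2.resize(c["color"],(800,500)); cv2.imwrite("pics/w4b.png",o)
E
```

```text
[0.49886531 0.20266223 0.14237957] 0.9976593983347218
(np.float64(345.75211584459794), np.float64(215.35038324461993))
(np.float64(297.6651561236905), np.float64(214.41724047537863))
(np.float64(351.0375105240488), np.float64(329.72341564956866))
(np.float64(295.47978508740255), np.float64(328.95416405723154))
```

View pics/w4b.png

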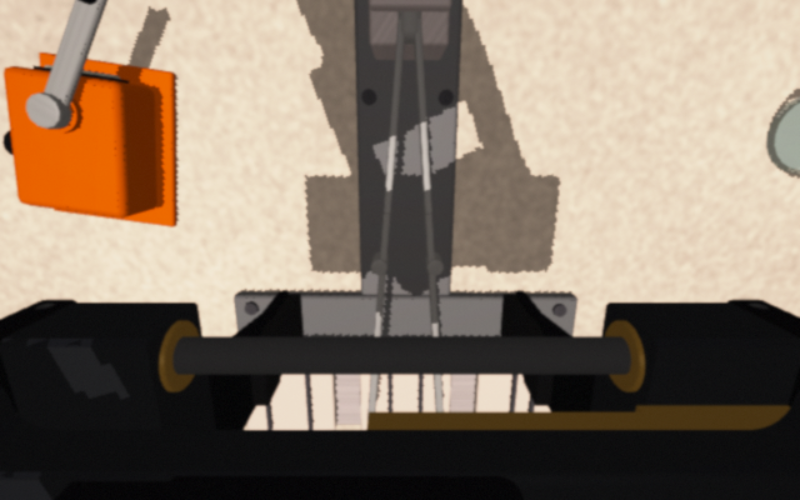

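The wrist picture shows the open fingers straddling both arms. At 800 px wide, the pads are about (379,266) and (437,266), the bow is (410,28), and the arms run below at (376,400) and (439,400).

```bash
python3 - <<'E'
from h import *
c=load("pics/w4.png"); s=lambda x,y,z:toworld(c,x*.8,y*.8,z)
a,b=s(379,266,.074),s(437,266,.074); bow=s(411,30,.077); m=(a+b)/2
print(a,b,np.linalg.norm(a-b),m,bow,np.linalg.norm((m-bow)[:2]))
k=(s(376,400,.077)+s(439,400,.077))/2; d=k-bow; print("yaw",np.degrees(np.arctan2(d[1],d[0])),k)
p=np.array([.4989,.2027,.079]); ey=np.array([.292,.956,0]);ex=np.array([.956,-.292,0]); print("lateral",(m-p)@ey,"along",(m-p)@ex)
E
```

```text
[0.49487057 0.18971405 0.074     ] [0.5050191  0.22299716 0.074     ] 0.03479595319124901 [0.49994483 0.2063556  0.074     ] [0.37894206 0.24425222 0.077     ] 0.12679836711608122
yaw -17.208039403174688 [0.58716623 0.17976406 0.077     ]
lateral 0.003799846873428344 along -6.857482840927245e-05
```

>>> jog_arm([
  [0.1,0.2,-2],
  [0.1,0.2,-4],
  [0.1,0.2,-6],
  [0.1,0.2,-8],
  [0.1,0.2,-9.1],
  [0.1,0.2,-9.1],
  [0.1,0.2,-9.1],
], turn=[0,0,0,0,0,0,0], grip=[0,0,0,0,0,0,0.3])

```text
time_s: 7.65
position: [0.5, 0.2062, 0.0521]
tcp_rot: [[-0.957, 0.291, 0.001], [0.291, 0.957, 0.0], [-0.001, 0.0, -1.0]]
force: [0.2, 0.6, 0.3]
opening: 0.952
grasp_force: 0.0
```

Close towards 30 mm (grip 0.655), stopping short first at 0.6.

>>> jog_arm([
  [0,0,0],
  [0,0,0],
  [0,0,0],
  [0,0,0],
  [0,0,0],
  [0,0,0],
  [0,0,0],
  [0,0,0],
], turn=[0,0,0,0,0,0,0,0], grip=[0.3,0.4,0.5,0.6,0.6,0.6,0.6,0.6])

```text
time_s: 8.65
position: [0.4998, 0.2064, 0.0516]
tcp_rot: [[-0.957, 0.29, 0.001], [0.29, 0.957, -0.0], [-0.001, 0.0, -1.0]]
force: [1.1, -2.4, 1.0]
opening: 0.402
grasp_force: 4.8
```

A net 2.6 N along -y means the tool sits about 2 mm too far to +y. I'll centre it and close to 0.655.

>>> jog_arm([
  [-0.03,-0.1,0],
  [-0.06,-0.2,0],
  [-0.06,-0.2,0],
  [-0.06,-0.2,0],
  [-0.06,-0.2,0],
  [-0.06,-0.2,0],
  [-0.06,-0.2,0],
  [-0.06,-0.2,0],
], turn=[0,0,0,0,0,0,0,0], grip=[0.6,0.63,0.655,0.655,0.655,0.655,0.655,0.655])

```text
time_s: 9.65
position: [0.4994, 0.2045, 0.0516]
tcp_rot: [[-0.957, 0.291, 0.001], [0.291, 0.957, 0.0], [-0.001, 0.001, -1.0]]
force: [4.1, 0.1, -0.6]
opening: 0.347
grasp_force: 6.3
```

```bash
python3 - <<'E'
from h import *
s=read_state(); print(s["opening"],s["opening"]*87,s["grasp_force"],s["position"])
t=snap("top","pics/t5.png"); c=snap("wrist","pics/w5.png"); q=snap("scene","pics/s5.png")
o=np.zeros((600,800,3),np.uint8)
o[:320,:400]=cv2.resize(t["color"][150:214,220:300],None,fx=5,fy=5,interpolation=cv2.INTER_CUBIC)
o[:300,400:]=cv2.resize(q["color"][180:240,320:400],None,fx=5,fy=5,interpolation=cv2.INTER_CUBIC)
o[325:575,:400]=cv2.resize(c["color"],(400,250)); cv2.imwrite("pics/crop5.png",o)
print([topix(t,p) for p in [(.604,.185,.07),(.597,.164,.07)]],[topix(q,p) for p in [(.604,.185,.07),(.597,.164,.07)]])
E
```

```text
0.3473584899447109 30.22018862518985 6.31989870686084 [0.49941552 0.20454309 0.05164757]
[(np.float64(254.3498950036289), np.float64(179.3961892282935)), (np.float64(261.8707966783525), np.float64(181.7965208871433))] [(np.float64(373.20889541068254), np.float64(205.36120412589545)), (np.float64(366.4854184574277), np.float64(204.85798792160327))]
```

View pics/crop5.png

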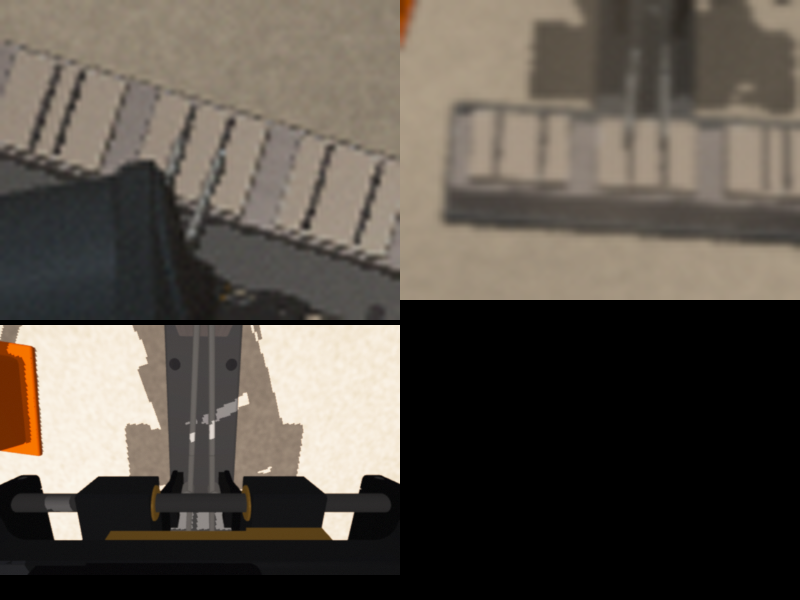

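The top crop shows the tips at (182,142) and (218,156), standing over the medium tile's ribs. The wrist crop shows both arms held. I'll check the gap in numbers.

```bash
python3 - <<'E'
from h import *
t=load("pics/t5.png");q=load("pics/s5.png")
T=lambda x,y,z:toworld(t,220+x/5,150+y/5,z); S=lambda x,y,z:toworld(q,320+(x-400)/5,180+y/5,z)
ey=np.array([.292,.956,0])
# perpendicular spacing from intensity profiles along stand y at a given stand-x, height
def prof(c,o,z,ex=np.array([.956,-.292,0])):
    g=cv2.cvtColor(c["color"],cv2.COLOR_BGR2GRAY).astype(np.float32)
    ys=np.arange(-.024,.0241,.0005); P=[np.array([o[0],o[1],0])+ey*y+np.array([0,0,z]) for y in ys]
    acc=0
    for k in np.arange(-.003,.0031,.001):
        uv=np.array([topix(c,p+ex*k) for p in P],np.float32); acc=acc+cv2.remap(g,uv[:,:1],uv[:,1:],cv2.INTER_CUBIC).ravel()
    return ys,acc/7
org=np.array([.5,.2045]); e=np.array([.956,-.292])
for nm,c in(("top",t),("scene",q)):
  for x,z in((.104,.0745),(.098,.0745),(.122,.053),(.128,.053)):
    ys,a=prof(c,org+e*x,z); print(nm,x,z,' '.join(f"{v:.0f}" for v in a[::2]))
print("tips",np.dot(T(182,145,.0745)-T(218,155,.0745),-ey),"ribs",np.dot(T(190,115,.053)-T(229,125,.053),ey))
E
```

```text
top 0.104 0.0745 144 144 144 141 127 103 79 70 81 102 116 114 111 118 131 142 146 145 144 143 143 142 143 144 144 144 142 133 112 88 74 80 100 119 123 118 116 123 133 141 143 142 141 141 141 140 140 141 141
top 0.098 0.0745 144 145 143 137 122 98 74 64 74 95 112 121 123 128 136 143 145 144 143 143 143 143 143 143 144 144 143 138 123 99 80 77 92 109 118 118 117 122 132 139 143 143 140 134 131 131 133 137 139
top 0.122 0.053 145 145 145 145 144 144 144 143 142 134 114 89 68 66 82 107 129 142 145 144 143 143 143 143 143 143 143 143 143 142 139 133 119 98 77 65 71 93 121 140 146 144 142 140 140 140 140 140 140
top 0.128 0.053 144 143 142 142 143 143 145 145 143 134 116 92 71 66 81 108 132 146 148 145 144 144 144 144 143 142 142 143 144 144 144 139 125 102 78 65 72 94 119 136 143 144 142 141 142 142 142 141 140
scene 0.104 0.0745 131 131 130 129 128 126 124 123 122 121 120 119 119 119 120 122 125 127 130 133 135 137 137 138 137 135 132 129 125 120 117 115 116 119 122 127 130 132 134 135 135 135 135 136 136 135 135 134 131
scene 0.098 0.0745 98 98 99 99 100 101 104 106 108 109 108 106 101 97 92 88 85 85 85 86 87 88 90 91 92 92 92 92 93 94 96 99 102 105 107 107 105 103 100 99 99 99 98 99 99 99 99 99 99
scene 0.122 0.053 150 151 151 151 151 150 149 145 140 136 131 126 123 123 126 132 139 145 149 150 151 152 152 152 152 152 151 147 144 140 134 126 119 114 112 113 118 124 132 139 146 150 151 152 154 154 153 153 153
scene 0.128 0.053 151 151 151 151 151 150 149 146 141 135 130 126 123 124 127 133 139 146 149 150 151 152 153 152 152 152 151 148 145 142 136 128 121 116 114 115 119 125 133 140 147 151 152 152 153 153 153 153 153
tips -0.020855374338406927 ribs 0.02287197392329617
```

Three gap estimates agree roughly: 22.4 mm from the opening, about 23.3 mm from the camera and about 23.9 mm from the force. I'll tighten slightly, by about 1 mm of gap.

>>> jog_arm([
  [0,0,0],
  [0,0,0],
  [0,0,0],
  [0,0,0],
  [0,0,0],
  [0,0,0],
], turn=[0,0,0,0,0,0], grip=[0.665,0.665,0.665,0.665,0.665,0.665])

```text
time_s: 10.55
position: [0.4994, 0.2045, 0.0517]
tcp_rot: [[-0.957, 0.29, 0.001], [0.29, 0.957, 0.0], [-0.001, 0.0, -1.0]]
force: [4.5, -0.1, -1.6]
opening: 0.336
grasp_force: 6.6
```

```bash
python3 - <<'E'
from h import *
s=read_state(); print(s["opening"]*87,s["grasp_force"],s["force"],s["time_s"]); print(hand_in())
E
```

```text
29.225642520765522 6.624281478580087 [ 4.46869512 -0.10925647 -1.58566693] 10.55
the job is handed in; nothing more can be done
None
```

The job is handed in, with no verdict returned: the lever was pushed to its stop (force jumped to about 16 N) and sprang back to rest, and the forceps are held at an estimated 21–23 mm gap over the medium tile, whose ribs are 22 mm apart.

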